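# Park the stoppered flask in its slotted stand

### The arm

A 6-joint arm with a two-finger parallel gripper is mounted at the origin on a cart in front of the work surface, level with it; the furniture and walls round the work are solid. World frame = base frame: x ahead of the robot, y to its left, z up, the work surface at z = 0. Lengths are in m, angles in degrees, forces in N, time in s.
With the tool pointing down it reaches from about 0.2 to 0.875 m from the base axis. Payload 3.4 kg.
Tool frame: the origin (TCP) lies on the centre line of the jaws, within the pads' length; the fingertips stand 11 mm ahead of it and the grasp point (between the pads) lies 8 mm behind it; z points along the fingers, x is the direction in which the jaws open and shut, and the axes are right-handed (so a half turn about z gives the same grasp; the last joint's range is limited). The gripper opens to 94 mm and grips with 3 to 60 N. Pads are 16 mm wide; open, the fingers measure 119 mm over their backs; the gripper's body (75 mm by 177 mm) begins 78 mm behind the grasp point.
Start: joints at [-81.876, 15.808, 86.224, -0, 77.962, -6.933], TCP at [0.149, -0.555, 0.216] pointing down, gripper open.
Joint ranges: [-165.64, 165.64], [-43.16, 119.46], [12.63, 154.43], [-67.54, 247.53], [6.08, 155.33], [-154.97, 154.97]. Speed limits (degrees/s): [147.25, 147.25, 180, 180, 180, 180].

### API

Orientations are given as [roll, pitch, yaw] about the fixed x, y, z axes, in that order (R = Rz(yaw) Ry(pitch) Rx(roll)).
In Python, from station import manip, imaging gives the robot as it stands. The module is installed in compiled form; this text tells all that it offers.
- The arm moves only by the tool play_rows, never from a script. Its argument "deltas" is a list of rows, each a list of 6 numbers: the shift along the tool's x, y, z in m, then the turn, a rotation vector about the tool's x, y, z in degrees. A call has exactly 8 rows; each row is the pose to reach, as a shift and turn from the pose commanded when the call began, along the tool's axes at that moment; what a row does not reach only later rows make up. A row lasts 1/10 s, in which the tool goes at most 50 mm and 8.59 degrees, less where a joint would pass 70% of its speed; a pose out of reach is approached as far as the arm can. A call with a gripper value outside its range is refused whole. "hand" is the opening in per cent of the stroke, from 0 (shut) to 100 (fully open), set as the call begins (left out, the last holds). The fingers move at their own pace and stop on an object; "squeeze" is the grip in N (left out, the last holds). Time passes only in rows, so rows that repeat a pose let the fingers close, or fill a call up. It gives the time, the measured TCP pose, the force and the opening at its end, in the units of the state.
- manip.state(): the state, without advancing time (a new reading comes with each control period).
- imaging.capture(name): name is "side" or "top"; returns a dict with "frame" (420x560x3 uint8, blue, green, red), "z_map" (420x560 float32, m along the optical axis (not along the pixel's ray), 0 where there is no reading), "K" (3x3 intrinsics, pixels), "distortion" ([k1, k2, p1, p2, k3] as OpenCV has them; the pictures are not rectified), "world_to_cam" (4x4, takes a point from world to camera coordinates). Camera axes: x right, y down, z forward; pixel columns grow to the right and rows downward; lengths in m; the calibration is good to about 2 mm. A picture is of the moment at which its call begins.
- manip.finish_job(): hands the job in, once; it reports no verdict.
The state is a dict: "clock": time; "q": joint angles; "joint_vel": joint speeds; "joint_torque": joint torques, N m; "tool_pos": TCP position; "ee_rot": TCP orientation; "contact_force": force on the tool from outside, world axes, zero at the start; "moment": the same for the moment, N m; "finger_gap": finger opening in m.
Only numpy, scipy, OpenCV 4.12 (cv2) and the standard library are available. Lean on these libraries where they do the work, as an engineer would, in place of code of your own. Each camera call takes 0.05 s, during which the arm holds its last target.

### The job

Slide the conical flask with the orange stopper into the orange flask stand: in through the open front, standing upright on the bench, its neck passing along the slot in the roof until it is fully home at the slot's closed round end, then let go of it. Keep the flask upright all the way, and leave the open flask in the blue stand and the brown bottle near the front of the bench where they are.

Things in the scene. Friction and masses are not known exactly. Their poses are not given: they have to be found in the camera images.
- flask_mid (a point): centre (66 mm above the foot) of a clear conical flask with an orange stopper, 132 mm tall, 0.09 kg, loose, upright on the bench, left or right of the stands; z up along it. Round: 68 mm diameter at the foot, tapering to 42 mm at 80 mm height, 30 mm at the neck. The stopper, the place to grip, is a 35 mm thick cylinder, 37 to 66 mm above this point
- stand_orange: fixed stand, grey walls, orange roof 80 to 85 mm above the bench, 104 mm wide. Origin: on the bench under the centre of the slot's round closed end, where the flask's axis belongs. +x points level from the open front (at x = -55 mm) to the back, z up. Roof slot 60 mm wide along x, mouth flared to 84 mm; 96 mm clear between the walls, back wall at x = 48 mm; no floor. A like stand is blue
- open_flask_mid (a point): centre, half-way up (55 mm), of an open conical flask without stopper, 66 mm diameter and 110 mm tall, parked in the blue stand; leave it alone
- bottle_mid (a point): centre, half-way up (67 mm), of a brown reagent bottle with a black cap, 62 mm diameter and 134 mm tall, loose near the front of the bench, on the other side from the stoppered flask (another stands far back); leave it alone
Things that resemble listed ones, but are neither listed nor needed, are in the scene too. Leave any purple look-alike of the part that bears flask_mid alone.

How it is judged (in metres and radians):
At the end, for the whole second after the job is handed in: The orange-stoppered flask stands upright (within 0.1 rad) on the bench under the orange roof, its axis within 16 mm of the centre of the slot's round end, released; the open flask and the brown bottle are within 20 mm of where they stood (horizontal distance between flask_mid and stand_orange below 0.016 m and height (world z) of flask_mid between 0.06 and 0.07 m and angle between flask_mid's own z axis and vertical below 0.1 rad and distance of each of open_flask_mid, bottle_mid from where it was at the start of the episode below 0.02 m); the robot touches nothing.
It fails at once if the stoppered flask is tipped by more than 30 degrees (angle between flask_mid's own z axis and vertical above 0.52 rad).
It fails at once if the open flask is disturbed by more than 30 mm (distance of open_flask_mid from where it was at the start of the episode above 0.03 m).
It fails at once if the brown bottle is disturbed by more than 30 mm (distance of bottle_mid from where it was at the start of the episode above 0.03 m).
It also fails if it takes over 45 s, if anything falls off the work surface, if the arm or the gripper's body presses on something with over 40 N, if the wrist force passes 120 N, or if a joint passes its speed limit or range.

## Working session

There is one attempt and no reset: what is moved stays moved. The work goes in short steps, Python scripts to look and compute and a tool call to move; the robot and the scene stay as the last step left them, time stands still between calls to the robot, and variables do not carry over. Pictures are saved under pics/ and viewed, and the job is handed in when it is done.

Besides the shell and the picture viewer there is one more tool, called after "Emit:" as a command line: name --pt "numbers of a row" for each row, then --argument value for the rest. play_rows: Moves the arm, as the interface text tells. Its arguments: {"type":"object","properties":{"deltas":{"type":"array"},"hand":{"type":"number"},"squeeze":{"type":"number"}},"required":["deltas"]}

```bash
mkdir -p pics; python3 - <<'E'
from station import manip, imaging
import cv2,numpy as np,pickle
print(manip.state())
for n in("side","top"):
    c=imaging.capture(n); pickle.dump(c,open(n+"0.pkl","wb")); cv2.imwrite(f"pics/{n}0.png",c["frame"]); print(n,c["K"],c["distortion"],c["world_to_cam"])
E
```

```text
{'clock': 0.0, 'q': array([-8.18763076e+01,  1.58478531e+01,  8.62920846e+01, -2.71369911e-04,
        7.79640747e+01, -6.93280246e+00]), 'joint_vel': array([-0.03497056, -0.06467907,  0.03182153, -0.00756337,  0.05789204,
       -0.01550499]), 'joint_torque': array([ 1.31055105e-03, -4.04576111e+01, -2.37228137e+01,  7.01076910e-02,
        3.43458890e-02, -1.40027209e-04]), 'tool_pos': array([ 0.14928465, -0.55472398,  0.21562426]), 'ee_rot': array([-1.79987709e+02,  1.03283851e-01, -7.49434373e+01]), 'contact_force': array([-0.45114818,  0.70285495, -0.49070692]), 'moment': array([ 0.05445138, -0.01833522, -0.00143651]), 'finger_gap': 0.09411766996984276}
side [[426.77061913   0.         277.82120759]
 [  0.         426.77061913 206.24500112]
 [  0.           0.           1.        ]] [0.00524477 0.         0.         0.         0.        ] [[ 0.98189664  0.18877642 -0.01557062 -0.50204117]
 [ 0.13109348 -0.73659355 -0.66350918 -0.07439112]
 [-0.13672411  0.64945623 -0.74800609  1.38127394]
 [ 0.          0.          0.          1.        ]]
top [[460.99180472   0.         281.03845457]
 [  0.         460.99180472 213.13066645]
 [  0.           0.           1.        ]] [-0.12553911  0.          0.          0.          0.        ] [[ 2.99144160e-02 -9.99551681e-01  1.25090091e-03 -6.48140957e-02]
 [-9.96455775e-01 -2.99201487e-02 -7.86172549e-02  5.16964300e-01]
 [ 7.86194364e-02  1.10532183e-03 -9.96904089e-01  1.21905838e+00]
 [ 0.00000000e+00  0.00000000e+00  0.00000000e+00  1.00000000e+00]]
```

View pics/side0.png

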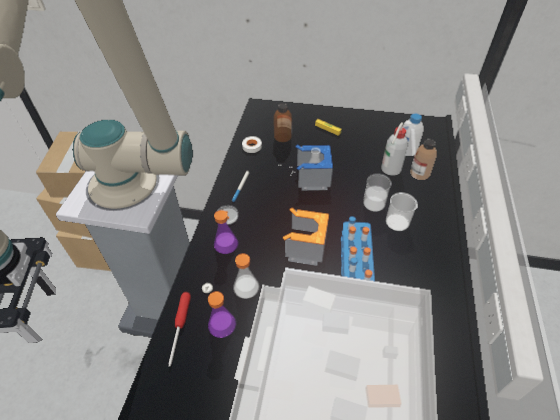

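View pics/top0.png

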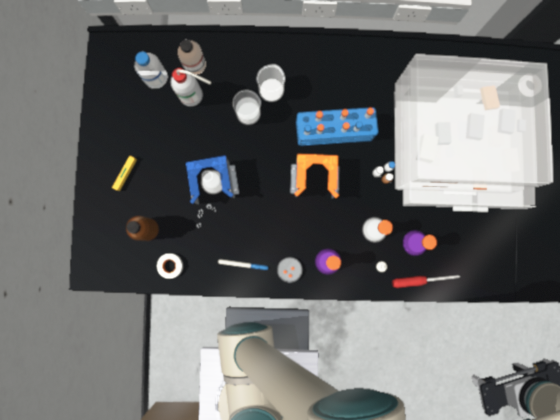

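Candidates for the stoppered flask are clear (top 377,229 / side 245,277), purple (top 328,262 / side 225,235) and purple (top 415,243 / side 221,315). I choose the clear one, since the other two have purple contents. Next I measure and check it in close crops.

```bash
cat > h.py <<'E'
import numpy as np,cv2
def ray(c,uv):
    uv=np.asarray(uv,float).reshape(-1,1,2)
    n=cv2.undistortPoints(uv,c["K"],np.array(c["distortion"])).reshape(-1,2)
    T=c["world_to_cam"];R=T[:3,:3]
    o=-R.T@T[:3,3]
    return o,np.c_[n,np.ones(len(n))]@R
def onz(c,uv,z):
    o,d=ray(c,uv); return o+d*((z-o[2])/d[:,2])[:,None]
def tri(c1,p1,c2,p2):
    o1,d1=ray(c1,p1);o2,d2=ray(c2,p2)
    A=np.c_[d1[0],-d2[0]];s=np.linalg.lstsq(A,o2-o1,rcond=None)[0]
    a=o1+s[0]*d1[0];b=o2+s[1]*d2[0];return (a+b)/2,np.linalg.norm(a-b)
def proj(c,P):
    T=c["world_to_cam"];return cv2.projectPoints(np.asarray(P,float).reshape(-1,1,3),cv2.Rodrigues(T[:3,:3])[0],T[:3,3],c["K"],np.array(c["distortion"]))[0].reshape(-1,2)
def orange(c):
    h=cv2.cvtColor(c["frame"],cv2.COLOR_BGR2HSV)
    return cv2.inRange(h,(5,150,120),(22,255,255))
E
python3 - <<'E'
import pickle
from h import *
for n in("side","top"):
    c=pickle.load(open(n+"0.pkl","rb"));m=orange(c)
    k,l,s,ce=cv2.connectedComponentsWithStats(m)
    for i in range(1,k):
        if s[i,4]>40: print(n,s[i],ce[i].round(1),onz(c,ce[i],.118 )[0].round(4))
    f=c["frame"]
    if n=="top": crops=[f[140:290,280:450]]
    else: crops=[f[190:350,190:345]]
    cv2.imwrite(f"pics/{n}crop.png",cv2.resize(crops[0],None,fx=3.8,fy=3.7,interpolation=cv2.INTER_CUBIC))
    if n=="top":
        m2=(m>0)
        sel=np.zeros_like(m);sel[150:200,290:342]=m[150:200,290:342]
        v,u=np.nonzero(sel);P=onz(c,np.c_[u,v],.085)
        print(cv2.minAreaRect(P[:,:2].astype(np.float32)*1000), len(P))
        P3=P
        z=c["z_map"][v,u]
        o,d=ray(c,np.c_[u,v]); W=o+d*z[:,None]; print(np.median(W[:,2]))
E
```

```text
side [283 208  46  36 706] [310.2 226.4] [ 0.6299 -0.1657  0.118 ]
side [214 211  15  12 138] [220.4 216.4] [ 0.3923 -0.1738  0.118 ]
side [235 253  15  15 177] [242.1 260.3] [ 0.4825 -0.299   0.118 ]
side [208 291  16  17 214] [215.5 299. ] [ 0.4489 -0.4118  0.118 ]
top [295 154  44  44 991] [317. 170.] [ 0.6217 -0.136   0.118 ]
top [113 156  23  35  86] [125.7 174.2] [0.598  0.3465 0.118 ]
top [379 220  14  15 156] [385.6 226.8] [ 0.4847 -0.3104  0.118 ]
top [423 235  14  15 170] [429.4 241.9] [ 0.4499 -0.4222  0.118 ]
top [327 257  14  12 137] [333.7 262.5] [ 0.393  -0.1827  0.118 ]
((615.1610107421875, -139.75900268554688), (110.4317855834961, 110.10025024414062), 88.81185913085938) 991
0.08482264446809973
```

View pics/topcrop.png

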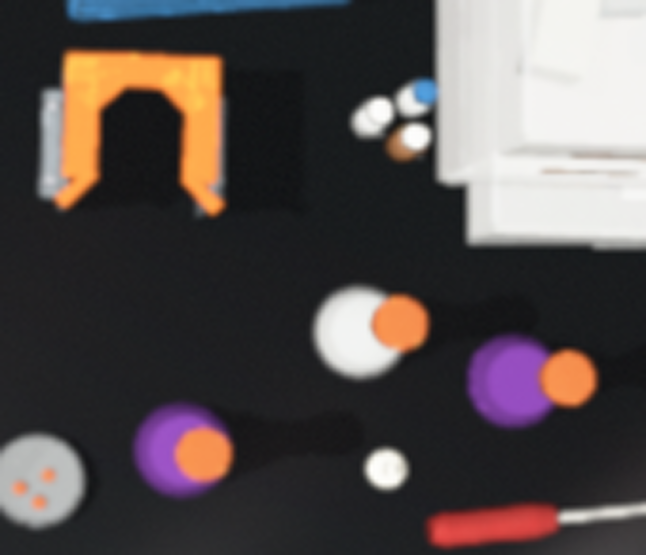

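View pics/sidecrop.png

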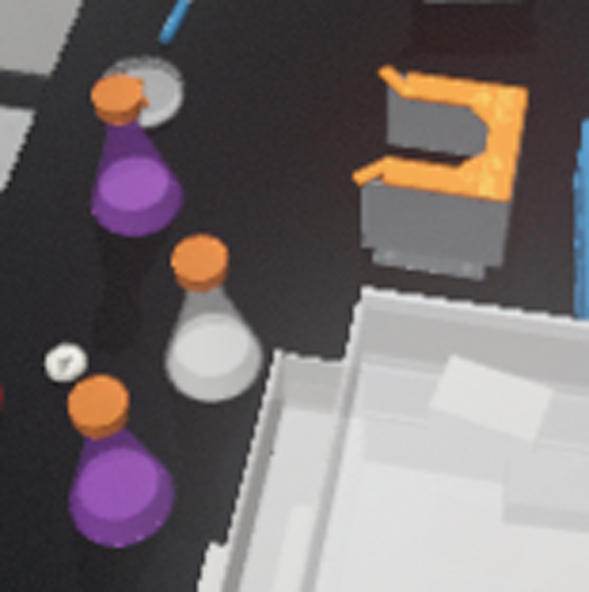

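The crops confirm the clear flask with the orange stopper. Its stopper is at about (386,227) in top and (242,260) in side. The orange stand opens toward the robot. Next I measure the stand's pose precisely.

```bash
python3 - <<'E'
import pickle
from h import *
S=pickle.load(open("side0.pkl","rb"));T=pickle.load(open("top0.pkl","rb"))
print("flask stopper top/side onz .132:",onz(T,(385.6,226.8),.130)[0],onz(S,(242.1,260.3),.118)[0], tri(T,(385.6,226.8),S,(242.1,260.3)))
# base disc of flask in top
for n,c,box in(("top",T,(150,202,290,345)),("side",S,(200,250,278,335))):
    m=orange(c);a,b,e,f=box;sel=np.zeros_like(m);sel[a:b,e:f]=m[a:b,e:f]
    cs,_=cv2.findContours(sel,cv2.RETR_EXTERNAL,cv2.CHAIN_APPROX_NONE)
    k=max(cs,key=cv2.contourArea).reshape(-1,2)
    P=onz(c,k,.085)[:,:2]*1000
    print(n,"x",P[:,0].min(),P[:,0].max(),"y",P[:,1].min(),P[:,1].max())
    # per-row (x bins) extents
    v,u=np.nonzero(sel);Q=onz(c,np.c_[u,v],.085)[:,:2]*1000
    for x in range(555,680,6):
        q=np.sort(Q[abs(Q[:,0]-x)<3.0][:,1])
        if len(q)<4: continue
        g=np.diff(q);i=g.argmax()
        print(x,"outer",q[0].round(1),q[-1].round(1),"mid",((q[0]+q[-1])/2).round(1), "slot",q[i].round(1),q[i+1].round(1),"mid",((q[i]+q[i+1])/2).round(1))
E
```

```text
flask stopper top/side onz .132: [ 0.48401862 -0.30768783  0.13      ] [ 0.48261443 -0.29897556  0.118     ] (array([ 0.48481307, -0.30731239,  0.13040616]), np.float64(0.001728862421344382))
top x 559.1353598298639 669.9462633261131 y -193.88322670598967 -83.51743483261846
561 outer -193.9 -83.6 mid -138.7 slot -183.6 -91.3 mid -137.5
567 outer -193.8 -83.5 mid -138.7 slot -175.7 -98.8 mid -137.3
573 outer -186.0 -88.5 mid -137.2 slot -170.5 -103.8 mid -137.1
579 outer -183.3 -90.8 mid -137.0 slot -165.2 -108.8 mid -137.0
585 outer -188.3 -88.1 mid -138.2 slot -165.1 -108.7 mid -136.9
591 outer -188.2 -87.9 mid -138.1 slot -165.0 -108.5 mid -136.8
597 outer -188.1 -87.8 mid -138.0 slot -164.9 -108.4 mid -136.7
603 outer -188.0 -87.6 mid -137.8 slot -167.3 -108.3 mid -137.8
609 outer -187.9 -87.5 mid -137.7 slot -167.2 -110.6 mid -138.9
615 outer -187.8 -87.3 mid -137.5 slot -167.1 -110.5 mid -138.8
621 outer -187.7 -87.2 mid -137.4 slot -166.9 -110.4 mid -138.7
627 outer -187.5 -89.6 mid -138.5 slot -166.8 -110.2 mid -138.5
633 outer -187.4 -89.4 mid -138.4 slot -161.6 -115.1 mid -1
[... 981 characters left out ...]
609 outer -188.8 -83.4 mid -136.1 slot -165.5 -109.5 mid -137.5
615 outer -190.6 -85.6 mid -138.1 slot -166.9 -108.0 mid -137.5
621 outer -190.2 -84.6 mid -137.4 slot -166.0 -107.1 mid -136.5
627 outer -188.8 -83.7 mid -136.2 slot -168.4 -109.1 mid -138.8
633 outer -190.6 -86.3 mid -138.5 slot -160.4 -111.7 mid -136.0
639 outer -190.1 -84.9 mid -137.5 slot -159.4 -117.7 mid -138.6
645 outer -188.8 -83.9 mid -136.3 slot -154.7 -123.7 mid -139.2
651 outer -191.0 -86.6 mid -138.8 slot -187.8 -178.2 mid -183.0
657 outer -190.1 -85.6 mid -137.9 slot -162.8 -156.2 mid -159.5
663 outer -189.2 -84.6 mid -136.9 slot -88.2 -85.1 mid -86.7
669 outer -187.8 -84.1 mid -136.0 slot -126.8 -123.4 mid -125.1
```

```bash
cat >> h.py <<'E'
from scipy.spatial.transform import Rotation as Ro
def delta(st,pos,yaw):
    R=Ro.from_euler("xyz",st["ee_rot"],degrees=True);G=Ro.from_euler("xyz",[180,0,yaw],degrees=True)
    return (R.inv().apply(np.array(pos)-st["tool_pos"])).round(4),(R.inv()*G).as_rotvec(degrees=True).round(2)
E
python3 - <<'E'
import pickle
from h import *
from station import manip
st=manip.state()
print(delta(st,(.484,-.3075,.216),-90))
T=pickle.load(open("top0.pkl","rb"))
for uv in((400,182),(405,190),(470,205),(398,70),(300,140),(385,172)):
    o,d=ray(T,uv);print(uv,(o+d[0]*T["z_map"][uv[1],uv[0]]).round(3))
E
```

```text
(array([-0.1519, -0.3874,  0.    ]), array([-0.  ,  0.09, 15.06]))
(400, 182) [ 0.607 -0.36   0.063]
(405, 190) [ 0.582 -0.365  0.095]
(470, 205) [ 0.546 -0.528  0.119]
(398, 70) [ 0.941 -0.372  0.   ]
(300, 140) [ 0.713 -0.094  0.052]
(385, 172) [ 0.643 -0.334  0.003]
```

Emit:
play_rows --pt "-0.01 -0.024 0 0 0 2" --pt "-0.025 -0.065 0 0 0 4" --pt "-0.045 -0.115 0 0 0 7" --pt "-0.062 -0.16 0 0 0 9" --pt "-0.08 -0.205 0 0 0 11" --pt "-0.1 -0.255 0 0 0 13" --pt "-0.115 -0.295 0 0 0 15" --pt "-0.125 -0.32 0 0 0 15" --hand 100 --squeeze 20

```text
clock: 0.9
tool_pos: [0.4282, -0.3488, 0.2161]
ee_rot: [-180.0, 0.1, -89.8]
contact_force: [-0.6, -0.2, -0.3]
finger_gap: 0.0942
```

```bash
python3 - <<'E'
from h import *
from station import manip
st=manip.state();print(st["tool_pos"],st["ee_rot"],delta(st,(.484,-.3075,.18),-90))
E
```

```text
[ 0.42818938 -0.34882303  0.21613452] [-1.79970889e+02  6.78494086e-02 -8.98327240e+01] (array([-0.0411, -0.0559,  0.0362]), array([-0.03,  0.07,  0.17]))
```

Emit:
play_rows --pt "-0.006 -0.008 0 0 0 0" --pt "-0.018 -0.024 0 0 0 0" --pt "-0.03 -0.04 0 0 0 0" --pt "-0.038 -0.052 0.005 0 0 0" --pt "-0.041 -0.056 0.015 0 0 0" --pt "-0.041 -0.056 0.025 0 0 0" --pt "-0.041 -0.056 0.036 0 0 0" --pt "-0.041 -0.056 0.036 0 0 0"

```text
clock: 1.7
tool_pos: [0.48, -0.3101, 0.1781]
ee_rot: [179.8, 0.1, -90.0]
contact_force: [-0.1, 0.3, -0.2]
finger_gap: 0.0937
```

```bash
python3 - <<'E'
from h import *
from station import manip,imaging
st=manip.state();print(st["tool_pos"],st["ee_rot"],delta(st,(.484,-.3075,.11),-90))
for n in("side","top"):
    c=imaging.capture(n);f=c["frame"]
    p=proj(c,[.484,-.3075,.10]).astype(int)[0];print(n,p)
    cv2.imwrite(f"pics/{n}1.png",cv2.resize(f[max(0,p[1]-70):p[1]+70,p[0]-90:p[0]+90],None,fx=4,fy=4))
E
```

```text
[ 0.48000539 -0.31005717  0.17806017] [ 1.79776977e+02  1.45308005e-01 -8.99962367e+01] (array([-0.0024, -0.0043,  0.0681]), array([0.22, 0.15, 0.  ]))
side [242 267]
top [382 227]
```

View pics/side1.png

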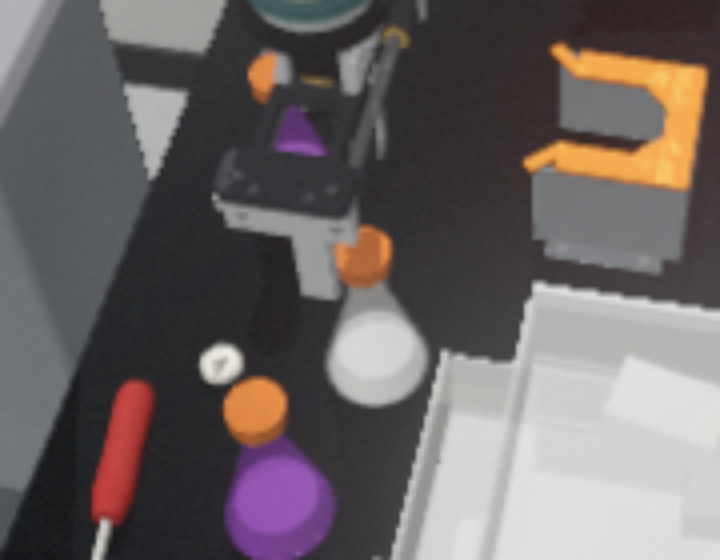

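View pics/top1.png

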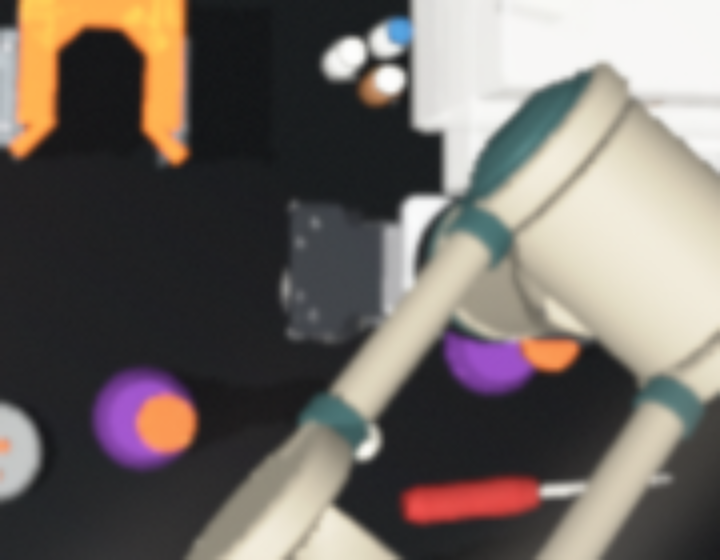

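```bash
python3 - <<'E'
from h import *
from station import manip,imaging
st=manip.state();print(st["clock"],st["tool_pos"],st["ee_rot"],delta(st,(.484,-.3075,.11),-90))
c=imaging.capture("side")
for P in((.48,-.357,.167),(.48,-.369,.167)): print(proj(c,P))
st=manip.state();print(st["clock"],st["tool_pos"],st["ee_rot"])
E
```

```text
1.8 [ 0.48114414 -0.3107328   0.1799131 ] [ 1.79940431e+02  2.78220350e-02 -8.99947949e+01] (array([-0.0032, -0.0029,  0.0699]), array([0.06, 0.03, 0.01]))
[[232.98370254 268.87401575]]
[[231.59867633 273.35557252]]
1.85 [ 0.48153046 -0.31091419  0.18047644] [ 1.79994082e+02 -1.40526161e-02 -8.99885308e+01]
```

Emit:
play_rows --pt "-0.002 -0.001 0.005 0 0 0" --pt "-0.0035 -0.0025 0.015 0 0 0" --pt "-0.0035 -0.0025 0.028 0 0 0" --pt "-0.0035 -0.0025 0.042 0 0 0" --pt "-0.0035 -0.0025 0.054 0 0 0" --pt "-0.0035 -0.0025 0.064 0 0 0" --pt "-0.0035 -0.0025 0.07 0 0 0" --pt "-0.0035 -0.0025 0.07 0 0 0"

```text
clock: 2.65
tool_pos: [0.4839, -0.3065, 0.1093]
ee_rot: [179.9, 0.1, -89.9]
contact_force: [0.1, -0.8, 0.1]
finger_gap: 0.094
```

```bash
python3 - <<'E'
from h import *
from station import manip,imaging
c=imaging.capture("side");f=c["frame"]
st=manip.state();print(st["clock"],st["tool_pos"],st["ee_rot"],st["contact_force"],delta(st,(.484,-.3075,.11),-90))
cv2.imwrite("pics/side2.png",cv2.resize(f[200:330,180:320],None,fx=4,fy=4))
E
```

```text
2.7 [ 0.48429632 -0.30685838  0.11009288] [ 1.79972307e+02  1.69451699e-02 -8.99429579e+01] [-0.48254665  0.54827978  0.31939789] (array([0.0006, 0.0003, 0.0001]), array([0.03, 0.02, 0.06]))
```

View pics/side2.png

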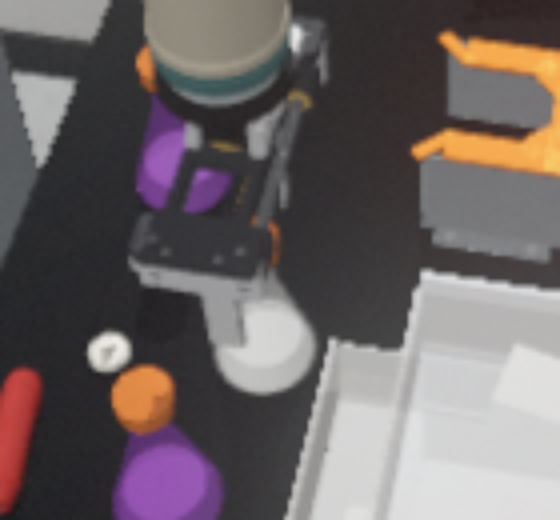

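The fingers straddle the stopper (around pixel 245,262), so I close.

Emit:
play_rows --pt "0 0 0 0 0 0" --pt "0 0 0 0 0 0" --pt "0 0 0 0 0 0" --pt "0 0 0 0 0 0" --pt "0 0 0 0 0 0" --pt "0 0 0 0 0 0" --pt "0 0 0 0 0 0" --pt "0 0 0 0 0 0" --hand 0 --squeeze 20

```text
clock: 3.5
tool_pos: [0.4843, -0.3068, 0.1105]
ee_rot: [180.0, 0.0, -89.9]
contact_force: [-0.2, -0.2, -2.1]
finger_gap: 0.0341
```

Emit:
play_rows --pt "0 0 -0.003 0 0 0" --pt "-0.005 0 -0.004 0 0 0" --pt "-0.02 -0.003 -0.004 0 0 0" --pt "-0.04 -0.006 -0.004 0 0 0" --pt "-0.06 -0.009 -0.004 0 0 0" --pt "-0.08 -0.012 -0.004 0 0 0" --pt "-0.1 -0.014 -0.004 0 0 0" --pt "-0.12 -0.016 -0.004 0 0 0"

```text
clock: 4.3
tool_pos: [0.5001, -0.1847, 0.1144]
ee_rot: [180.0, 0.0, -89.9]
contact_force: [0.3, -1.2, -0.2]
finger_gap: 0.0342
```

Emit:
play_rows --pt "-0.02 0 0 0 0 0" --pt "-0.035 0 0 0 0 0" --pt "-0.044 0 0 0 0 0" --pt "-0.049 0 0 0 0 0" --pt "-0.049 0 0 0 0 0" --pt "-0.049 0 0 0 0 0" --pt "-0.049 0 0 0 0 0" --pt "-0.049 0 0 0 0 0"

```text
clock: 5.1
tool_pos: [0.5003, -0.1385, 0.1144]
ee_rot: [180.0, -0.0, -90.0]
contact_force: [0.5, -0.3, -0.7]
finger_gap: 0.0344
```

```bash
python3 - <<'E'
from h import *
from station import manip,imaging
c=imaging.capture("side");f=c["frame"]
t=imaging.capture("top")
st=manip.state();print(st["clock"],st["tool_pos"],st["ee_rot"],st["contact_force"],st["finger_gap"],delta(st,(.615,-.1375,.114),-90))
cv2.imwrite("pics/side3.png",cv2.resize(f[170:300,200:340],None,fx=4,fy=4))
cv2.imwrite("pics/top3.png",cv2.resize(t["frame"][140:280,240:400],None,fx=4,fy=4))
E
```

```text
5.2 [ 0.50023869 -0.13834112  0.1144047 ] [-1.79999020e+02 -7.57340847e-03 -8.99850741e+01] [ 0.15833147  0.39369185 -0.70301383] 0.03423459200515214 (array([-0.0008, -0.1148,  0.0004]), array([-0.  , -0.01,  0.01]))
```

View pics/side3.png

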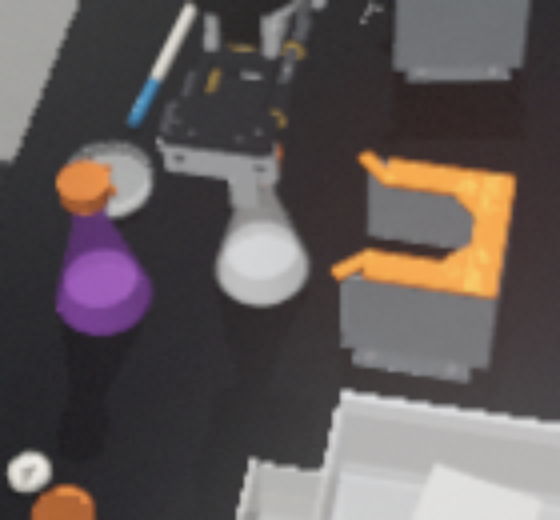

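View pics/top3.png

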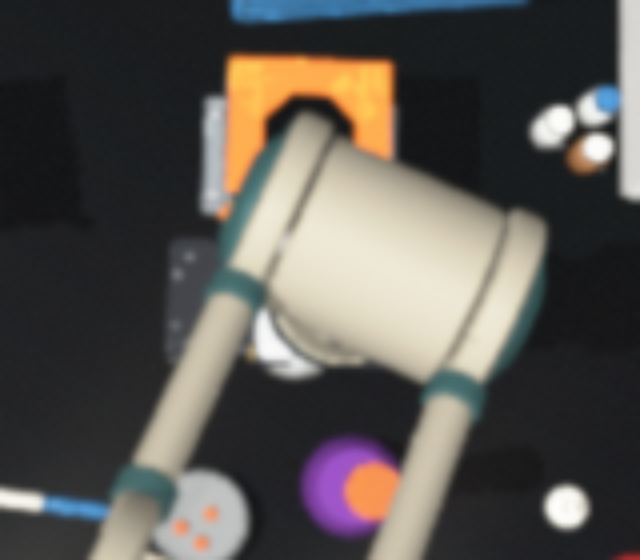

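The flask hangs upright from the jaws (side view about 265,232) and is lined up with the slot. I slide it in.

Emit:
play_rows --pt "0 -0.004 0 0 0 0" --pt "-0.001 -0.012 0 0 0 0" --pt "-0.001 -0.02 0 0 0 0" --pt "-0.001 -0.028 0 0 0 0" --pt "-0.001 -0.036 0 0 0 0" --pt "-0.001 -0.044 0 0 0 0" --pt "-0.001 -0.052 0 0 0 0" --pt "-0.001 -0.06 0 0 0 0"

```text
clock: 6.0
tool_pos: [0.5609, -0.1368, 0.1144]
ee_rot: [180.0, -0.0, -89.9]
contact_force: [-0.0, -0.1, -0.6]
finger_gap: 0.0342
```

Emit:
play_rows --pt "0 -0.008 0 0 0 0" --pt "0 -0.016 0 0 0 0" --pt "0 -0.024 0 0 0 0" --pt "0 -0.032 0 0 0 0" --pt "0 -0.04 0 0 0 0" --pt "0 -0.047 0 0 0 0" --pt "0 -0.053 0 0 0 0" --pt "0 -0.055 0 0 0 0"

```text
clock: 6.8
tool_pos: [0.6159, -0.1368, 0.1144]
ee_rot: [-180.0, -0.0, -89.9]
contact_force: [-0.1, -0.4, -1.0]
finger_gap: 0.0344
```

```bash
python3 - <<'E'
from h import *
from station import manip,imaging
c=imaging.capture("side");f=c["frame"]
st=manip.state();print(st["clock"],st["tool_pos"],st["ee_rot"],st["contact_force"],st["finger_gap"],delta(st,(.615,-.1375,.110),-90))
cv2.imwrite("pics/side4.png",cv2.resize(f[170:290,240:370],None,fx=4,fy=4))
E
```

```text
6.85 [ 0.61588624 -0.13681482  0.11435886] [-1.79983249e+02 -7.92040767e-03 -8.99381316e+01] [ 0.07273735  0.01565688 -1.59014561] 0.03440455612894282 (array([0.0007, 0.0009, 0.0044]), array([-0.02, -0.01,  0.06]))
```

View pics/side4.png

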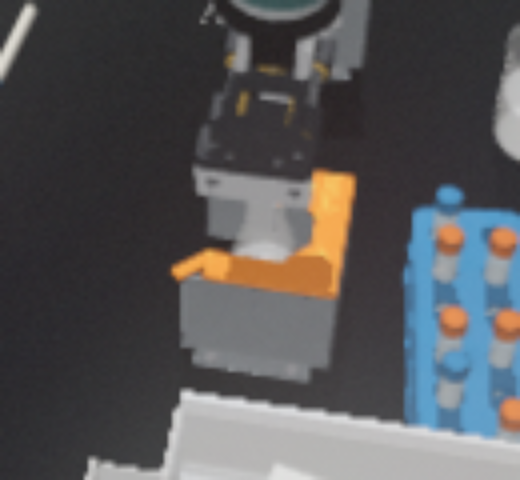

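It went in without contact force, with the neck in the slot (side view around 305,228). I lower it 4 mm and release.

Emit:
play_rows --pt "0.0005 0.001 0.001 0 0 0" --pt "0.0005 0.001 0.002 0 0 0" --pt "0.0005 0.001 0.003 0 0 0" --pt "0.0005 0.001 0.0035 0 0 0" --pt "0.0005 0.001 0.004 0 0 0" --pt "0.0005 0.001 0.004 0 0 0" --pt "0.0005 0.001 0.004 0 0 0" --pt "0.0005 0.001 0.004 0 0 0"

```text
clock: 7.65
tool_pos: [0.6143, -0.1373, 0.1105]
ee_rot: [-180.0, -0.0, -89.9]
contact_force: [-0.2, -0.1, -0.0]
finger_gap: 0.0343
```

Emit:
play_rows --pt "0 0 0 0 0 0" --pt "0 0 0 0 0 0" --pt "0 0 0 0 0 0" --pt "0 0 0 0 0 0" --pt "0 0 0 0 0 0" --pt "0 0 0 0 0 0" --pt "0 0 0 0 0 0" --pt "0 0 0 0 0 0" --hand 100

```text
clock: 8.45
tool_pos: [0.6142, -0.1373, 0.1104]
ee_rot: [180.0, -0.0, -89.9]
contact_force: [-0.2, -0.3, -0.4]
finger_gap: 0.093
```

Emit:
play_rows --pt "0 0 -0.006 0 0 0" --pt "0 0 -0.018 0 0 0" --pt "0 0 -0.035 0 0 0" --pt "0 0 -0.055 0 0 0" --pt "0 0 -0.075 0 0 0" --pt "0 0 -0.095 0 0 0" --pt "0 0.01 -0.11 0 0 0" --pt "0 0.03 -0.12 0 0 0"

```text
clock: 9.25
tool_pos: [0.5849, -0.1376, 0.2324]
ee_rot: [-179.8, -0.1, -89.9]
contact_force: [-1.0, -0.3, 0.9]
finger_gap: 0.0941
```

Emit:
play_rows --pt "0 0.03 0 0 0 0" --pt "0 0.06 0 0 0 0" --pt "0 0.09 0 0 0 0" --pt "0 0.12 0 0 0 0" --pt "0 0.15 0 0 0 0" --pt "0 0.175 0 0 0 0" --pt "0 0.19 0 0 0 0" --pt "0 0.2 0 0 0 0"

```text
clock: 10.05
tool_pos: [0.383, -0.1374, 0.231]
ee_rot: [-179.9, -0.0, -90.0]
contact_force: [0.6, 1.0, 0.8]
finger_gap: 0.0942
```

```bash
python3 - <<'E'
import pickle
from h import *
from station import manip,imaging
for n in("side","top"):
    c=imaging.capture(n);pickle.dump(c,open(n+"5.pkl","wb"));cv2.imwrite(f"pics/{n}5.png",c["frame"])
st=manip.state();print(st["clock"],st["tool_pos"],st["contact_force"],st["finger_gap"])
E
```

```text
10.15 [ 0.38350418 -0.13746104  0.23089644] [ 0.99748699  0.45469554 -0.07665075] 0.0938435549063546
```

View pics/side5.png

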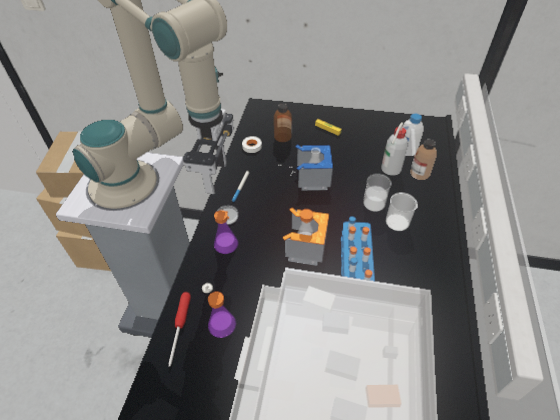

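View pics/top5.png

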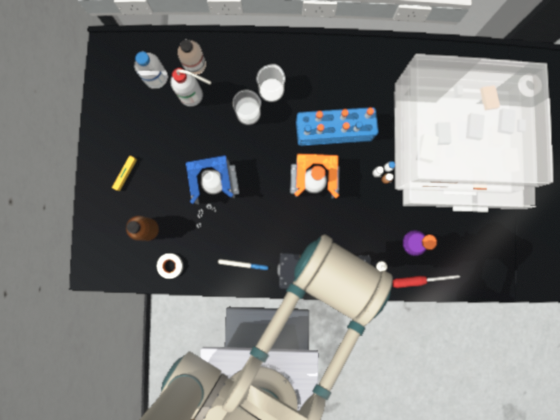

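```bash
python3 - <<'E'
import pickle
from h import *
S=pickle.load(open("side5.pkl","rb"));T=pickle.load(open("top5.pkl","rb"))
p={}
for n,c,(a,b,e,f) in(("top",T,(160,195,303,335)),("side",S,(205,230,292,320))):
    h=cv2.cvtColor(c["frame"],cv2.COLOR_BGR2HSV)[a:b,e:f]
    if n=="top":print(h[5:26:3,2:30:3,0])
    m=cv2.inRange(h,(3,150,100),(13,255,255));k,l,s,ce=cv2.connectedComponentsWithStats(m)
    i=1+s[1:,4].argmax();p[n]=ce[i]+[e,a];print(n,s[i],p[n])
print(onz(T,p["top"],.130),onz(S,p["side"],.125),tri(T,p["top"],S,p["side"]))
for n,boxes in(("top",((150,210,180,245),(205,250,115,170))),("side",((135,195,290,340),(95,150,265,300)))):
    A=pickle.load(open(n+"0.pkl","rb"))["frame"].astype(int);B=pickle.load(open(n+"5.pkl","rb"))["frame"].astype(int)
    for a,b,e,f in boxes: print(n,"changed px",(abs(A-B)[a:b,e:f].max(2)>40).sum())
f=T["frame"][140:210,280:360];g=S["frame"][190:270,270:345]
cv2.imwrite("pics/fin.png",np.hstack([cv2.resize(f,(400,350)),cv2.resize(g,(330,350))]))
E
```

```text
[[18 15 12  9 10  8 11 16 18 19]
 [16 10  9 11 12 11 10 12 16 14]
 [12 30 10 12 12 12 12  4 12 13]
 [12 45 10 12 12 12 11  6 12 13]
 [14 60 12 13 12 12  9 30 12 12]
 [14 60 60 13 10 11 45 30 12 13]
 [14 45 60 45 60 60 50  8 15 16]]
top [  2   3  30  32 300] [322.19666667 172.86      ]
side [  6   4  16  13 134] [306.29104478 215.01492537]
[[ 0.6129112 -0.1481398  0.13     ]] [[ 0.61509027 -0.13525063  0.125     ]] (array([ 0.61396287, -0.14687216,  0.13761492]), np.float64(0.0048029178224252055))
top changed px 0
top changed px 0
side changed px 0
side changed px 0
```

View pics/fin.png

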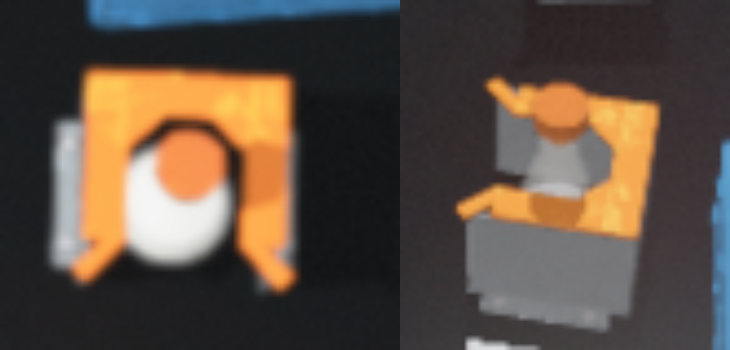

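The top mask picked up the stopper's shadow on the roof. The stopper alone sits at crop (192,164), which is pixel (318.2,172.6), so I recompute from that.

```bash
python3 - <<'E'
import pickle
from h import *
S=pickle.load(open("side5.pkl","rb"));T=pickle.load(open("top5.pkl","rb"))
print(onz(T,(318.2,172.6),.130),tri(T,(318.2,172.6),S,(306.3,215)))
E
```

```text
[[ 0.61324455 -0.1382313   0.13      ]] (array([ 0.61449605, -0.13814212,  0.12804351]), np.float64(0.001878713597974112))
```

The flask axis is at (0.614, -0.138) against a target of (0.615, -0.1375), about 1–2 mm off. It is upright and released, so I hand in.

```bash
python3 -c "
from station import manip
print(manip.finish_job())"
```

```text
the job is handed in; nothing more can be done
None
```

I gripped the orange-stoppered flask by its stopper, carried it about 4 mm above the bench and moved it in through the stand's open front. At the slot's round end I set it down, let go and pulled the arm clear. I handed in at about 10.2 s.

- **Position:** the two cameras put the stopper axis at about (0.614, -0.138) m. I measured the slot's round end at (0.615, -0.1375) m, so it is 1–2 mm off, about what the calibration can resolve.
- **Upright:** the flask looks upright in both views. I did not measure the tilt angle.
- **Other objects:** the areas around the open flask and the brown bottle showed no changed pixels in either view.
- **Contact:** wrist force stayed within about 2 N in every reading.
- **Check that disagreed:** my first automatic stopper reading was about 10 mm off in y, with a 4.8 mm mismatch between the cameras. Its colour mask had included the stopper's shadow on the roof. I re-read the stopper centre by eye from a close crop, and the mismatch fell to 1.9 mm.

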